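Push the label plate out over the end of the ledge

TASK

Push the flat aluminium plate over the wooden ledge until its long side lies along the raised metal fence at the back and its red-lined end sticks out over the right-hand end of the ledge, just far enough that the red line is level with the ledge's end, ready for someone to take it by its edge. Only push it: do not lift or tip it, and leave everything else where it stands.

Things in the scene. Friction and masses are not known exactly. Their poses are not given: they have to be found in the camera images.
- plate: the loose aluminium plate, 95 mm (its x) by 150 mm (its y) by 6 mm thick, about 0.2 kg, lying flat on the ledge. Origin: centre of its underside. Its -y end is the one to be pushed out; 50 mm from that end a thin red line is drawn across it (along x), and near that end it has two small dark holes. Its +x long side is to lie against the fence.
- plate_line (a point): the middle of the plate's red line (projected on the underside of the plate), 50 mm from the plate's -y end; axes as the plate's
- plate_side (a point): the middle of the plate's +x long side, at its lower edge: the side that is to lie along the fence
- ledge: the fixed ledge: a wooden board 150 mm deep (its x) by 260 mm long (its y), its top 60 mm above the table, on two legs. Along the whole of its +x edge (away from the robot) runs an aluminium fence 12 mm thick that stands 14 mm above the board; the other three sides are open. Origin: on the table under its centre. Its -y end, to the robot's right, is the one the plate is to stick out over.
- ledge_end (a point): the middle of the ledge's -y end edge, at the height of its top; axes as the ledge's (-y points outward)
- fence_face (a point): the middle of the fence's inner face, at the height of the ledge's top; axes as the ledge's (+x points into the fence)
- dropper_1: brown dropper bottle with a black bulb, 33 mm across, 104 mm tall; loose, stands on the table, to be left alone. Origin: centre of its underside
- dropper_2: brown dropper bottle with a black bulb, 33 mm across, 104 mm tall; loose, stands on the table, to be left alone. Origin: centre of its underside
- jar_08: candle jar with a pale gold lid, 72 mm across, 90 mm tall; loose, stands on the table, to be left alone. Origin: centre of its underside
- wick_tin: dark green tin, 122 x 74 x 50 mm high; loose, stands on the table, to be left alone. Origin: centre of its underside

How it is judged (in metres and radians):
At the end, for the whole second after the job is handed in: The plate lies flat and still on the ledge, its red line within 12 mm of level with the ledge's right-hand (-y) end, the middle of its long side within 7 mm of the fence and the plate parallel to the fence within 0.09 rad (y of plate_line in the frame of ledge_end between -0.012 and 0.012 m and x of plate_side in the frame of fence_face between -0.007 and 0.004 m and angle between the y axis of plate and the y axis of ledge, either way round below 0.09 rad and angle between plate's own z axis and vertical below 0.05 rad and z of plate in the frame of ledge_end between -0.004 and 0.005 m and linear speed of plate below 0.01 m/s); the robot touches nothing.
It fails at once if the plate is lifted (12 mm or more off the ledge) (height (world z) of plate above 0.072 m).
It fails at once if the plate is tipped or falls off the ledge (angle between plate's own z axis and vertical above 0.25 rad or height (world z) of plate below 0.045 m).
It fails at once if another thing is moved by more than 20 mm or tipped (distance of any of dropper_1, dropper_2, jar_08, wick_tin from where it was at the start of the episode above 0.02 m or angle between any of dropper_1, dropper_2, jar_08, wick_tin's own z axis and vertical above 0.3 rad).
It also fails if it takes over 54 s, if anything falls off the work surface, if the arm or the gripper's body presses on something with over 40 N, if the wrist force passes 120 N, or if a joint passes its speed limit or range.

ROBOT

A 6-joint arm with a two-finger parallel gripper is mounted at the origin on the work surface; the furniture and walls round the work are solid. World frame = base frame: x ahead of the robot, y to its left, z up, the work surface at z = 0. Lengths are in mm, angles in rad, forces in N, time in s.
With the tool pointing down it reaches from about 350 to 775 mm from the base axis. Payload 7.3 kg.
Tool frame: the origin (TCP) lies on the front face of the gripper's body, between the roots of the fingers; the fingertips stand 66 mm ahead of it and the grasp point (between the pads) lies 47 mm ahead of it (bot.tip_extent is the distance from the TCP to the fingertips, in mm); z points along the fingers, y is the line along which they close (so a half turn about z gives the same grasp; the last joint's range is limited). The gripper opens to 92 mm and grips with 3 to 60 N. Pads are 19 mm wide; open, the fingers measure 130 mm over their backs; the gripper's body (75 mm by 190 mm) begins 47 mm behind the grasp point.
Start: joints at [1.035, 0.342, 1.524, -0, 1.275, -0.146], TCP at [199.486, 485.638, 292.241] pointing down, gripper open.
Joint ranges: [-2.53, 2.53], [-0.77, 2.02], [0.04, 2.7], [-1, 4.14], [0.28, 2.66], [-3.11, 3.11]. Speed limits (rad/s): [2.57, 2.57, 3.14, 3.14, 3.14, 3.14].

INTERFACE

Orientations are given as [roll, pitch, yaw] about the fixed x, y, z axes, in that order (R = Rz(yaw) Ry(pitch) Rx(roll)).
In Python, from plant import readout, viewer, order, bot gives the robot as it stands.
- The arm moves only by the shell command python3 -m creep 'ROWS'. ROWS is text: rows parted by semicolons, each of 7 numbers parted by spaces: the shift along the world's x, y, z in m, then the turn, a rotation vector about the world's x, y, z in rad, then the opening in per cent of the stroke, from 0 (shut) to 100 (fully open). A call has 1 to 8 rows; each row shifts and turns the commanded pose from where the row before left it; what a row does not reach is not made up. A row lasts 1/12 s, in which the tool goes at most 41.7 mm and 7.16 degrees, less where a joint would pass 70% of its speed; a pose out of reach is approached as far as the arm can. A call is refused whole if a number of a shift passes 0.0417 or a number of a turn 0.125, either way. A call with a gripper value outside its range is refused whole. The fingers move at their own pace and stop on an object; the grip force is fixed at half the most. Time passes only in rows, so rows that do not move let the fingers close. It gives the time, the measured TCP pose, the force, the opening and the grip force at its end, in the units of the state.
- readout.get_obs(): the state, without advancing time (a new reading comes with each control period).
- viewer.capture(name): name is "scene" or "side" or "wrist"; returns the picture (384x512x3 uint8, red, green, blue); there is no depth.
- viewer.camera_info(name): a dict with "fx", "fy", "cx", "cy" (pixels), "origin" and "rotation" of the camera in the world. Camera axes: x right, y up, looking along -z (the intrinsics and any distortion apply to the point x, -y, -z); pixel columns grow to the right and rows downward; lengths in mm; the calibration is good to about 2 mm. The wrist camera is an equidistant fisheye: a pixel r from the principal point sees the ray r / f radians off the axis. A picture is of the moment at which its call begins: read the wrist's pose just before it. camera_info takes no time and is no camera call; for the wrist camera it gives the pose at the moment of the call.
- order.close_job(): hands the job in; it is judged then, once.
The state is a dict: "time": time; "joint_positions": joint angles; "dq": joint speeds; "tau": joint torques, N m; "tool_pos": TCP position; "tcp_rot": TCP orientation; "contact_force": force on the tool from outside, world axes, zero at the start; "moment": the same for the moment, N m; "grip_width": finger opening in mm; "finger_force": force on a finger pad.
Only numpy, scipy, OpenCV 4.12 (cv2) and the standard library are available. Lean on these libraries where they do the work, as an engineer would, in place of code of your own. Each camera call takes 0.05 s, during which the arm holds its last target. There are 200 camera calls.

## Working session

There is one attempt and no reset: what is moved stays moved. The work goes in short steps, Python scripts to look and compute and a shell command to move; the robot and the scene stay as the last step left them, time stands still between calls to the robot, and variables do not carry over. Pictures are saved under pics/ and viewed, at most 10 in all, crops included, and the job is handed in when it is done.

```bash
ls && mkdir -p pics && python3 - <<'E'
from plant import readout, viewer, order, bot
import cv2
for n in ("scene","side"):
    im=viewer.capture(n); cv2.imwrite(f"pics/{n}0.png",cv2.resize(im[:,:,::-1],(800,600),interpolation=cv2.INTER_CUBIC))
    print(n,viewer.camera_info(n))
print(readout.get_obs())
E
```

```text
pics
scene {'fx': 470.3165426297954, 'fy': 470.3165426297954, 'cx': 254.2188580489396, 'cy': 195.48871003205866, 'origin': array([-382.14746077, -733.18174094,  739.79819104]), 'rotation': array([ 0.93609248,  0.01878286, -1.02726887])}
side {'fx': 407.32548988923287, 'fy': 407.32548988923287, 'cx': 255.9664714863422, 'cy': 186.34547022791367, 'origin': array([233.28541151, 425.63189243, 704.95950591]), 'rotation': array([ 0.81922576,  0.0116271 , -2.84268712])}
{'time': 0.1, 'joint_positions': array([ 1.03494889e+00,  3.42639945e-01,  1.52488245e+00,  4.34141722e-05,
        1.27538397e+00, -1.45977751e-01]), 'dq': array([ 0.00021489, -0.00302835, -0.00324725,  0.00089641,  0.00065707,
        0.00123595]), 'tau': array([ 2.12229810e-03, -4.32004845e+01, -2.44694763e+01,  7.20178569e-02,
        5.26496745e-02, -3.35208085e-05]), 'tool_pos': array([199.36361686, 485.39987811, 291.63482172]), 'tcp_rot': array([-3.14029895e+00, -2.32168062e-04,  2.75171015e+00]), 'contact_force': array([0.15825854, 0.70459228, 0.01612915]), 'moment': array([-0.02963603, -0.00013787,  0.01555259]), 'finger_force': 0.0, 'grip_width': 91.97220974240119}
```

View pics/scene0.png

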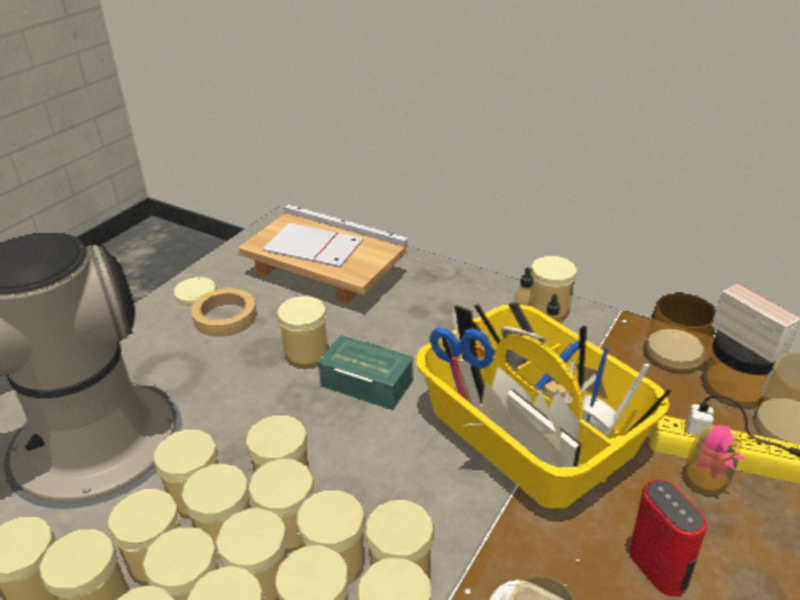

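View pics/side0.png

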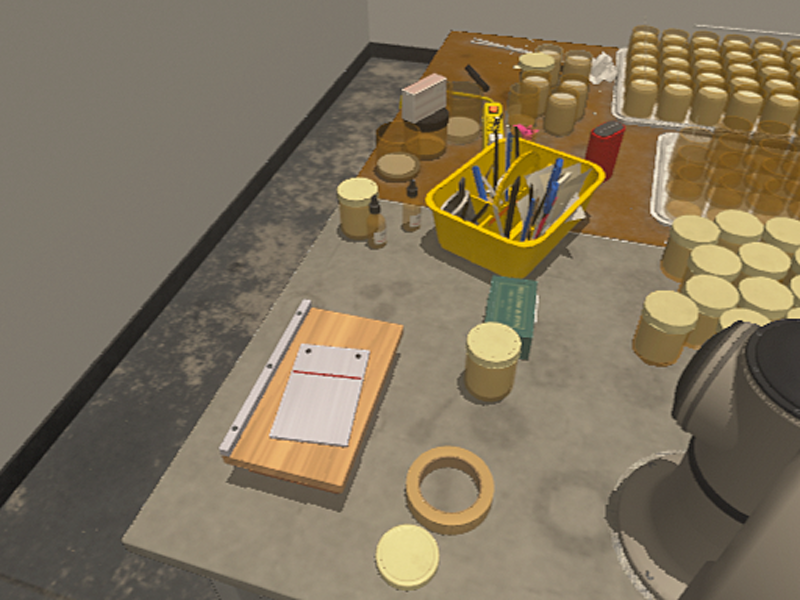

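The side view shows the ledge with the fence on the far side, at about (312,308)-(228,457). The plate's corners are at about (303,345), (369,350), (347,446) and (270,437), with the red line at y≈375. Next I'll rectify this view onto the ledge's plane.

```bash
cat > h.py <<'E'
import numpy as np, cv2
from scipy.spatial.transform import Rotation as R
from plant import readout, viewer, order, bot
def cam(n):
    c=viewer.camera_info(n); return c,R.from_euler('xyz',c['rotation']).as_matrix()
def proj(n,P):
    c,M=cam(n); q=(np.atleast_2d(P)-c['origin'])@M
    return np.c_[c['cx']+c['fx']*q[:,0]/-q[:,2], c['cy']+c['fy']*-q[:,1]/-q[:,2]]
def unproj(n,uv,z):
    c,M=cam(n); uv=np.atleast_2d(uv)
    d=np.c_[(uv[:,0]-c['cx'])/c['fx'],-(uv[:,1]-c['cy'])/c['fy'],-np.ones(len(uv))]@M.T
    return c['origin']+d*((z-c['origin'][2])/d[:,2])[:,None]
def rect(n,im,z,x0,x1,y0,y1,s):
    # output: row = x decreasing downward (x1 top), column = y decreasing rightwards (y1 left)
    W,H=int((y1-y0)*s),int((x1-x0)*s)
    dst=np.float32([[0,0],[W,0],[W,H],[0,H]])
    src=proj(n,[[x1,y1,z],[x1,y0,z],[x0,y0,z],[x0,y1,z]]).astype(np.float32)
    return cv2.warpPerspective(im,cv2.getPerspectiveTransform(src,dst),(W,H),flags=cv2.INTER_CUBIC)
E
python3 - <<'E'
from h import *
s=1/1.5625
f=lambda L:np.array(L,float)*s
print("ledge top",unproj("side",f([(312,308),(403,325),(342,490),(228,457)]),60).round(1))
print("plate",unproj("side",f([(303,345),(369,350),(347,446),(270,437),(293,372),(361,378)]),66).round(1))
print("jar base",unproj("side",f([(490,395)]),0),"tin",unproj("side",f([(487,320),(530,355),(538,285),(490,278)]),50).round())
print("drop",unproj("side",f([(378,243),(412,226),(358,235)]),0).round())
print("scene: ledge",unproj("scene",f([(404,245),(360,285),(241,247)]),60).round())
print("scene: plate",unproj("scene",f([(363,237),(346,264),(265,248),(286,223)]),66).round())
print("scene: bottles",unproj("scene",f([(525,270),(553,297)]),104).round(),unproj("scene",f([(553,270),(301,312)]),90).round())
E
```

```text
ledge top [[ 555.3 -161.7   60. ]
 [ 419.1 -166.5   60. ]
 [ 410.1   96.4   60. ]
 [ 552.5   95.2   60. ]]
plate [[ 536.1  -86.7   66. ]
 [ 447.5 -103.6   66. ]
 [ 423.1   45.    66. ]
 [ 514.9   59.6   66. ]
 [ 529.7  -39.6   66. ]
 [ 441.6  -55.4   66. ]]
jar base [[ 282.45372945 -127.65105458    0.        ]] tin [[ 309. -219.   50.]
 [ 240. -171.   50.]
 [ 250. -314.   50.]
 [ 323. -309.   50.]]
drop [[ 537. -401.    0.]
 [ 493. -465.    0.]
 [ 579. -413.    0.]]
scene: ledge [[ 561. -162.   60.]
 [ 420. -163.   60.]
 [ 414.   84.   60.]]
scene: plate [[ 540.  -90.   66.]
 [ 452. -114.   66.]
 [ 425.   38.   66.]
 [ 512.   60.   66.]]
scene: bottles [[ 529. -401.  104.]
 [ 482. -465.  104.]] [[ 570. -432.   90.]
 [ 282. -151.   90.]]
```

```bash
python3 - <<'E'
from h import *
im=viewer.capture("side")[:,:,::-1]
r=rect("side",im,60,390,590,-190,120,2.5)
cv2.imwrite("pics/r60.png",r)
r=rect("side",im,66,390,590,-190,120,2.5)
g=cv2.cvtColor(r,cv2.COLOR_BGR2HSV)
m=((g[...,1]<45)&(g[...,2]>120)).astype(np.uint8)
m=cv2.morphologyEx(m,cv2.MORPH_CLOSE,np.ones((15,15)))
m=cv2.morphologyEx(m,cv2.MORPH_OPEN,np.ones((15,15)))
for c in cv2.findContours(m,0,2)[0]:
    if cv2.contourArea(c)>8000:
        b=cv2.boxPoints(cv2.minAreaRect(c)); print(cv2.minAreaRect(c)[1],[(round(590-v/2.5,1),round(120-u/2.5,1)) for u,v in b])
E
```

```text
(238.097412109375, 378.8828125) [(np.float32(517.5), np.float32(60.3)), (np.float32(540.8), np.float32(-89.4)), (np.float32(446.7), np.float32(-104.1)), (np.float32(423.4), np.float32(45.7))]
(43.97667694091797, 673.7833251953125) [(np.float32(567.7), np.float32(96.7)), (np.float32(574.7), np.float32(-172.7)), (np.float32(557.1), np.float32(-173.2)), (np.float32(550.2), np.float32(96.2))]
```

View pics/r60.png

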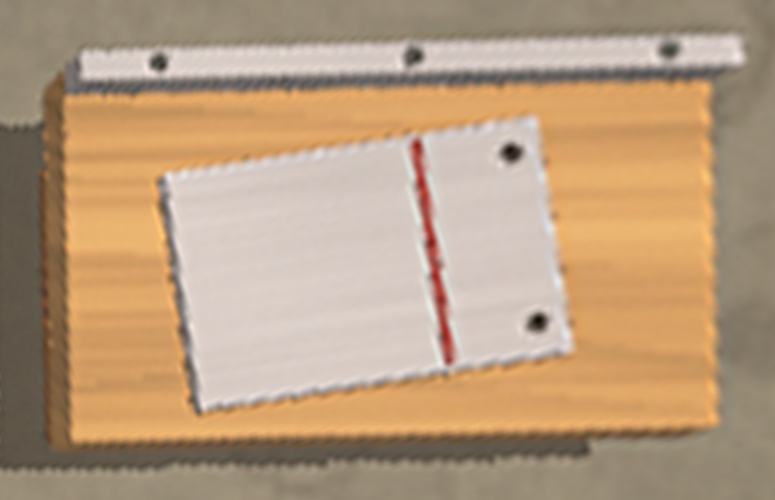

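In the rectified view (2.5 px/mm):
- **Ledge:** the right end is at y≈-165.6 and the fence face at x≈555. The ledge yaw is about +0.024.
- **Plate:** its yaw is about +0.154 and its centre is near (482,-22).

I'll start by moving with open fingers to the robot's side of the plate, with the finger line parallel to the fence.

```bash
python3 -m creep '0.0245 -0.04 0 0 0 0.04 100;0.0245 -0.04 0 0 0 0.04 100;0.0245 -0.04 0 0 0 0.04 100;0.0245 -0.04 0 0 0 0.04 100;0.0245 -0.04 0 0 0 0.04 100;0.0245 -0.04 0 0 0 0.04 100;0.0245 -0.04 0 0 0 0.04 100;0.0245 -0.04 0 0 0 0.04 100'
python3 -m creep '0 -0.038 -0.02 0 0 0.019 100;0 -0.038 -0.02 0 0 0.019 100;0 -0.038 -0.02 0 0 0.019 100;0 -0.038 -0.02 0 0 0.019 100;0 -0.038 -0.02 0 0 0.019 100;0 0 0 0 0 0 100;0 0 0 0 0 0 100;0 0 0 0 0 0 100'
```

```text
time: 0.82
tool_pos: [374.0, 199.5, 292.3]
tcp_rot: [3.141, 0.0, 3.074]
contact_force: [1.9, 2.0, -0.2]
grip_width: 92.2
finger_force: 0.0
time: 1.48
tool_pos: [373.7, 17.0, 195.3]
tcp_rot: [3.141, -0.0, -3.118]
contact_force: [-0.4, -0.7, 0.2]
grip_width: 91.8
finger_force: 0.0
```

```bash
python3 -m creep '0.007 -0.014 0 0 0 0 100;0.007 -0.014 0 0 0 0 100;0.007 -0.014 0 0 0 0 100;0 0 -0.022 0 0 0 100;0 0 -0.022 0 0 0 100;0 0 -0.022 0 0 0 100;0 0 0 0 0 0 100;0 0 0 0 0 0 100'
```

```text
time: 2.15
tool_pos: [394.6, -23.7, 129.3]
tcp_rot: [3.141, -0.001, -3.114]
contact_force: [0.6, -0.2, -0.1]
grip_width: 91.8
finger_force: 0.0
```

```bash
python3 -m creep '0.006 0 0 0 0 0 100;0.006 0 0 0 0 0 100;0.006 0 0 0 0 0 100;0.006 0 0 0 0 0 100;0.006 0 0 0 0 0 100;0.006 0 0 0 0 0 100;0.006 0 0 0 0 0 100;0.004 0 0 0 0 0 100'
python3 -m creep '0.002 0 0 0 0 0 100;0.002 0 0 0 0 0 100;0 0 0 0 0 0 100;0 0 0 0 0 0 100'
python3 - <<'E'
from h import *
im=viewer.capture("side")[:,:,::-1]
cv2.imwrite("pics/s1.png",rect("side",im,66,390,590,-190,120,2.5))
E
```

```text
time: 2.82
tool_pos: [441.3, -25.0, 129.2]
tcp_rot: [3.142, -0.0, -3.116]
contact_force: [-2.8, 0.5, 0.8]
grip_width: 91.9
finger_force: 1.0
time: 3.15
tool_pos: [444.8, -25.0, 129.2]
tcp_rot: [3.142, 0.0, -3.117]
contact_force: [-0.6, 0.5, 0.3]
grip_width: 91.5
finger_force: 0.4
```

View pics/s1.png

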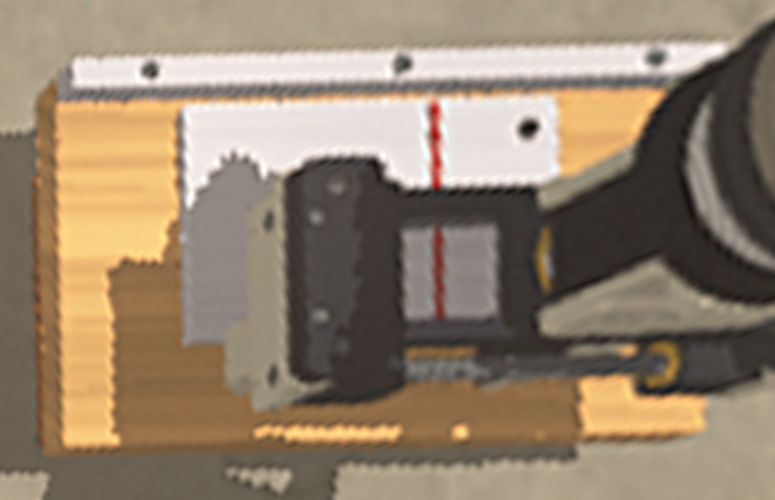

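The plate is now parallel to the fence, with its edge at rows 98-107 and a gap of about 5 mm. I'll keep pushing gently until it touches.

```bash
python3 -m creep '0.0015 0 0 0 0 0 100;0.0015 0 0 0 0 0 100;0.001 0 0 0 0 0 100;0 0 0 0 0 0 100'
python3 -m creep '0.001 0 0 0 0 0 100;0.001 0 0 0 0 0 100;0 0 0 0 0 0 100'
python3 -m creep '0.001 0 0 0 0 0 100;0 0 0 0 0 0 100'
```

```text
time: 3.53
tool_pos: [448.4, -24.9, 129.1]
tcp_rot: [3.141, -0.001, -3.116]
contact_force: [-2.5, 0.1, 1.2]
grip_width: 91.6
finger_force: 1.3
time: 3.78
tool_pos: [449.0, -24.8, 128.9]
tcp_rot: [3.141, -0.004, -3.116]
contact_force: [-9.2, -0.5, 4.4]
grip_width: 91.9
finger_force: 4.1
time: 3.95
tool_pos: [449.2, -24.8, 128.8]
tcp_rot: [3.141, -0.006, -3.116]
contact_force: [-10.1, -2.6, 7.2]
grip_width: 91.9
finger_force: 5.4
```

Contact is at x≈449. I'll back off, lift, turn the tool and go to the plate's left end.

```bash
python3 -m creep '-0.012 0 0 0 0 0 100;-0.012 0 0 0 0 0 100;0 0 0.02 0 0 0 100;0 0 0.02 0 0 0 100;0 0 0.02 0 0 0 100;0 0.015 0 0 0 -0.121 43;0 0.015 0 0 0 -0.121 43;0 0.015 0 0 0 -0.121 43'
python3 -m creep '0.01 0.015 0 0 0 -0.121 43;0.01 0.015 0 0 0 -0.121 43;0.01 0.015 0 0 0 -0.121 43;0.01 0.015 0 0 0 -0.121 43;0.01 0 0 0 0 -0.121 43;0.01 0 0 0 0 -0.121 43;0.01 0 0 0 0 -0.121 43;0.006 0 0 0 0 -0.121 43'
python3 -m creep '0 0 0 0 0 -0.121 43;0 0 0 0 0 -0.121 43;0 0 0 0 0 0 43;0 0 0 0 0 0 43'
python3 - <<'E'
from h import *
im=viewer.capture("side")[:,:,::-1]
cv2.imwrite("pics/s2.png",rect("side",im,66,390,590,-190,120,2.5))
E
```

```text
time: 4.62
tool_pos: [428.5, 20.3, 190.0]
tcp_rot: [3.141, 0.003, 2.797]
contact_force: [0.0, 0.5, 0.3]
grip_width: 76.6
finger_force: 0.0
time: 5.28
tool_pos: [505.3, 80.3, 189.4]
tcp_rot: [3.139, 0.001, 1.83]
contact_force: [-0.4, -0.1, 0.6]
grip_width: 39.4
finger_force: 0.0
time: 5.62
tool_pos: [504.0, 80.1, 189.3]
tcp_rot: [3.14, -0.0, 1.597]
contact_force: [0.2, -0.6, -0.0]
grip_width: 39.7
finger_force: 0.0
```

View pics/s2.png

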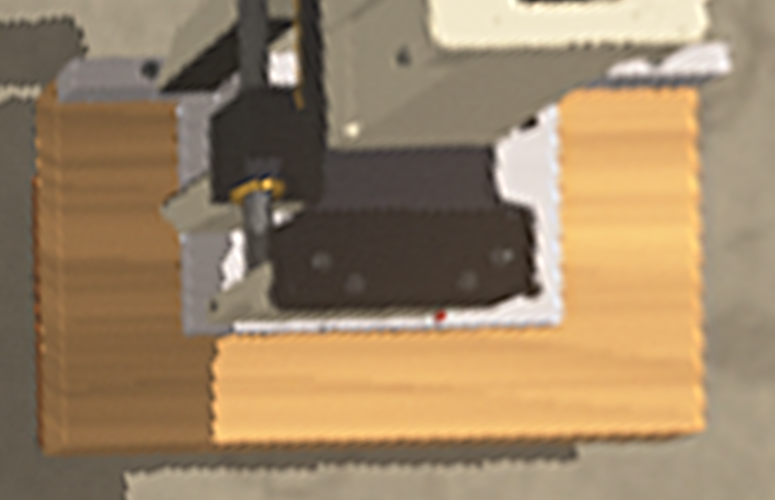

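The plate is against the fence, with its left end at col ≈183 (y≈47). Next I'll lower and push along the fence to the right. The expected final TCP y is about -56.

```bash
python3 -m creep '0 0 -0.02 0 0 0 43;0 0 -0.02 0 0 0 43;0 0 -0.02 0 0 0 43;0 0 0 0 0 0 43;0 0 0 0 0 0 43;0.0002 -0.01 0 0 0 0 43;0.0002 -0.01 0 0 0 0 43;0 0 0 0 0 0 43'
python3 -m creep '0.0003 -0.011 0 0 0 0 43;0.0003 -0.011 0 0 0 0 43;0.0003 -0.011 0 0 0 0 43;0.0003 -0.011 0 0 0 0 43;0 0 0 0 0 0 43'
python3 -m creep '0.0003 -0.011 0 0 0 0 43;0.0003 -0.011 0 0 0 0 43;0.0003 -0.011 0 0 0 0 43;0.0003 -0.011 0 0 0 0 43;0 0 0 0 0 0 43;0 0 0 0 0 0 43'
python3 - <<'E'
from h import *
im=viewer.capture("side")[:,:,::-1]
cv2.imwrite("pics/s3.png",rect("side",im,66,390,590,-220,90,2.5))
E
```

```text
time: 6.33
tool_pos: [504.5, 58.2, 130.2]
tcp_rot: [3.14, 0.001, 1.593]
contact_force: [-0.1, -0.2, 0.3]
grip_width: 39.4
finger_force: 0.0
time: 6.75
tool_pos: [505.4, 13.7, 129.3]
tcp_rot: [3.141, 0.001, 1.592]
contact_force: [0.2, 1.4, 0.2]
grip_width: 39.4
finger_force: 0.0
time: 7.25
tool_pos: [506.4, -29.0, 129.1]
tcp_rot: [-3.141, 0.0, 1.592]
contact_force: [0.2, 0.6, -0.2]
grip_width: 39.3
finger_force: 0.0
```

View pics/s3.png

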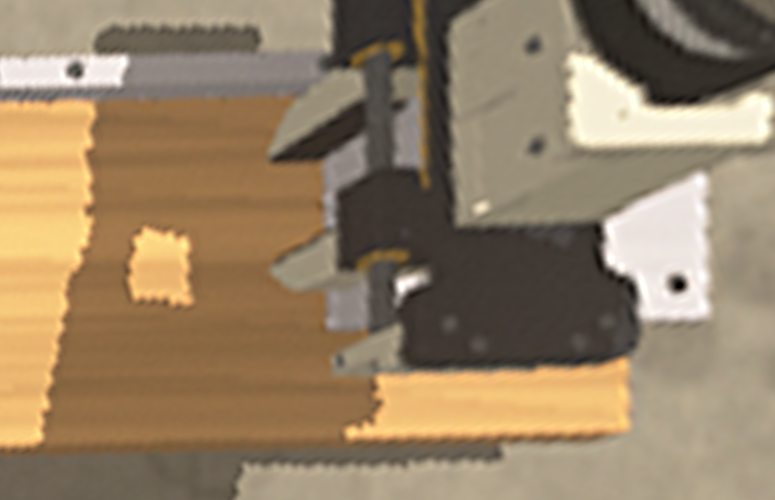

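The right end overhangs by about 26 mm (plate end at col 708, ledge end at about col 630). I'll push 23 mm more, then retract and measure.

```bash
python3 -m creep '0.0002 -0.007 0 0 0 0 43;0.0002 -0.007 0 0 0 0 43;0.0002 -0.006 0 0 0 0 43;0 -0.003 0 0 0 0 43;0 0 0 0 0 0 43;0 0 0 0 0 0 43'
python3 -m creep '0 0.02 0 0 0 0 43;0 0.02 0 0 0 0 43;0 0.03 0.03 0 0 0 43;0 0.03 0.03 0 0 0 43;0 0.04 0.03 0 0 0 43;0 0.04 0 0 0 0 43;0 0.04 0 0 0 0 43;0 0 0 0 0 0 43'
python3 -m creep '0 0.04 0.02 0 0 0 43;0 0.04 0.02 0 0 0 43;0 0.04 0.02 0 0 0 43;0 0.04 0 0 0 0 43;0 0 0 0 0 0 43;0 0 0 0 0 0 43'
python3 - <<'E'
from h import *
im=viewer.capture("side")[:,:,::-1]
cv2.imwrite("pics/s4.png",rect("side",im,66,390,590,-240,70,2.5))
im=viewer.capture("scene")[:,:,::-1]
cv2.imwrite("pics/s5.png",rect("scene",im,66,390,590,-240,70,2.5))
E
```

```text
time: 7.8
tool_pos: [507.2, -51.4, 129.3]
tcp_rot: [3.141, 0.0, 1.593]
contact_force: [0.2, -0.6, 0.6]
grip_width: 39.8
finger_force: 0.0
time: 8.47
tool_pos: [506.6, 167.3, 214.0]
tcp_rot: [3.139, -0.002, 1.599]
contact_force: [-0.9, -0.1, 0.0]
grip_width: 39.4
finger_force: 0.0
time: 8.97
tool_pos: [506.5, 314.7, 268.7]
tcp_rot: [3.141, 0.0, 1.597]
contact_force: [0.1, 0.2, -0.5]
grip_width: 39.4
finger_force: 0.0
```

View pics/s4.png

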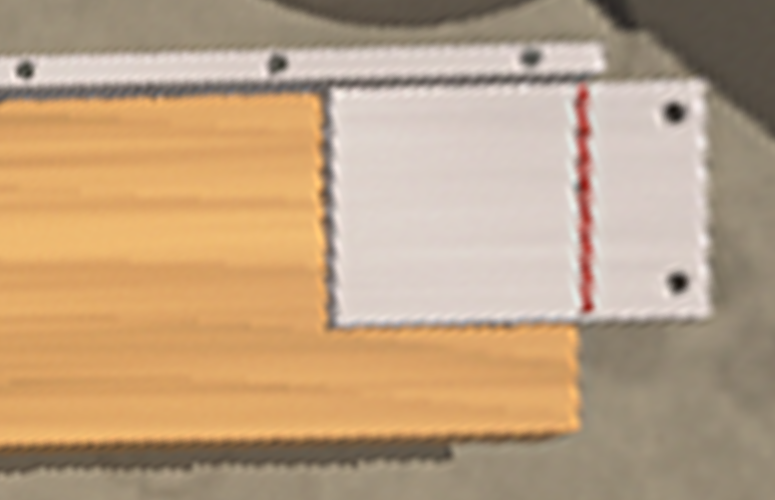

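View pics/s5.png

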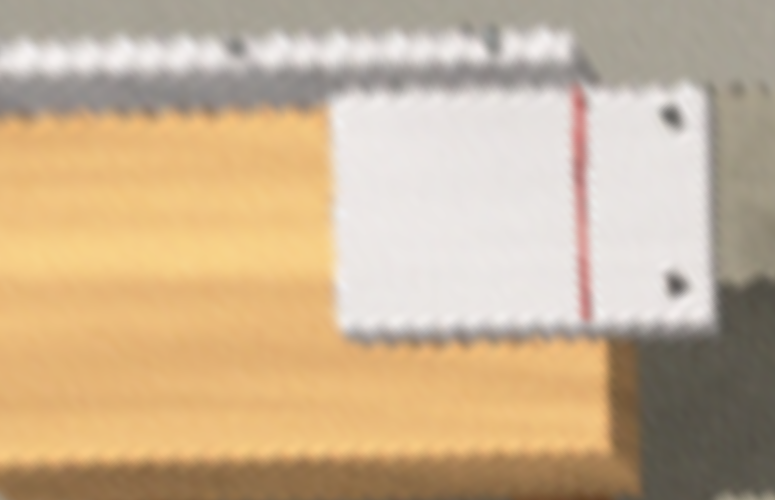

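In the side view the red line is at col ≈585, which is y≈-164 against a ledge end of about -165.4. The scene view shows the line about 3 mm short. The plate is flush with the fence and parallel to it, and the arm is clear, so I'm handing in.

```bash
python3 -c "
from plant import order
print(order.close_job())"
```

```text
the job is handed in; nothing more can be done
None
```

I handed the job in with the plate flush and parallel against the fence, its red line an estimated 1–5 mm short of level with the ledge's right-hand end (limit 12 mm), and the arm clear; no verdict was returned.

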